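# Swap the bottle and the jar between balance and stirrer

## Task

The tall bottle on the balance has been weighed and the squat jar on the stirrer has been mixed: swap them, so that the bottle stands upright in the middle of the stirrer's round plate and the jar upright in the middle of the balance's square pan. Set them down gently, never tip them over, and use the empty mat between the instruments for parking if you like. Leave everything else on the bench where it is.

Things in the scene. Friction and masses are not known exactly. Their poses are not given: they have to be found in the camera images.
- bottle: Tall plain white plastic bottle, round, 140 mm tall, about 0.18 to 0.35 kg. Body 58 mm diameter up to 95 mm height, then a shoulder narrowing to a 34 mm neck at 109 mm; screw cap 40 mm diameter from 112 to 140 mm. Origin: centre of its underside; z up along its axis. It starts on the balance.
- jar: Squat plain white plastic jar with a flush lid, a 62 mm diameter cylinder 70 mm tall, about 0.18 to 0.35 kg. Origin: centre of its underside; z up along its axis. It starts on the stirrer.
- balance_pan (a point): Centre of the top face of the balance's square steel pan (135 x 135 mm), 70 mm above the bench. The low white balance under it is fixed, 170 mm wide (y); it reaches 83 mm beyond the pan centre (+x) and 143 mm towards its keypad (-x). z up.
- stirrer_plate (a point): Centre of the top face of the stirrer's round white plate (135 mm diameter), 95 mm above the bench. The grey stirrer under it is fixed, 160 mm wide (y); it reaches 78 mm beyond the plate centre (+x) and 162 mm towards its knobs (-x). z up.
- mat: Thin dark rubber mat lying empty on the bench between the instruments, 150 x 150 mm, 3 mm thick, fixed. Origin: centre of its underside.
- beaker: Bystander: open glass beaker, 72 mm across, 90 mm tall. Origin: centre of its underside.
- vial: Bystander: narrow white sample vial standing upright, 36 mm across, 68 mm tall. Origin: centre of its underside.
- dish: Bystander: clear flat culture dish, 90 mm across, 18 mm high. Origin: centre of its underside.
- tip_box: Bystander: blue box, 120 x 85 x 55 mm high. Origin: centre of its underside.
- marker: Bystander: black marker pen with a grey cap lying along its x, 132 mm long, 15 mm thick. Origin: near its middle, underside.
- spatula: Bystander: spatula lying along its x, 180 mm long. Origin: underside, on its length.
- balance: The balance itself (see its pan). Origin: on the bench, under the pan centre; x away from its keypad.
- stirrer: The stirrer itself (see its plate). Origin: on the bench, under the plate centre; x away from its knobs.
Things that resemble listed ones, but are neither listed nor needed, are in the scene too. What is shaped like the jar but brown is not meant. What is shaped like the bottle but orange is not meant.

How it is judged:
By the outcome, as a careful person would: the job done as asked, in the order asked, and still so for the second after the job is handed in, with the robot touching nothing.
It also fails if it takes over 72 s, if anything falls off the work surface, if the arm or the gripper's body presses on something with over 40 N, if the wrist force passes 120 N, or if a joint passes its speed limit or range.

## Robot

A 6-joint arm with a two-finger parallel gripper is mounted at the origin on the work surface. World frame = base frame: x ahead of the robot, y to its left, z up, the work surface at z = 0. Lengths are in m, angles in rad, forces in N, time in s.
With the tool pointing down it reaches from about 0.275 to 1 m from the base axis. Payload 8.4 kg.
Tool frame: the origin (TCP) lies on the mounting face of the last link; the fingertips stand 173 mm ahead of it and the grasp point (between the pads) lies 155 mm ahead of it; z points along the fingers, x is the direction in which the jaws open and shut, and the axes are right-handed (so a half turn about z gives the same grasp; the last joint's range is limited). The gripper opens to 85 mm and grips with 20 to 120 N. Pads are 22 mm wide; open, the fingers measure 114 mm over their backs; the gripper's body (76 mm by 85 mm) begins 54 mm behind the grasp point. The pads swing forward as they close: fully open they stand 13 mm farther back than shut.
Start: joints at [1.267, 0.353, 1.633, -0, 1.155, -0.002], TCP at [0.186, 0.597, 0.405] pointing down, gripper open.
Joint ranges: [-2.63, 2.63], [-0.92, 2.1], [0.06, 2.66], [-1.3, 4.44], [0, 2.69], [-3.02, 3.02]. Speed limits (rad/s): [2.22, 2.22, 2.79, 3.14, 3.14, 3.14].

## Interface

Orientations are given as a unit quaternion [x, y, z, w].
In Python, from cell import robot, viewer gives the robot as it stands.
- The arm moves only by the tool apply_moves, never from a script. Its argument "deltas" is a list that holds one entry, the list of rows, each a list of 7 numbers: the opening, from 0 (shut) to 1 (fully open), then the shift along the world's x, y, z in cm, then the turn, a rotation vector about the world's x, y, z in rad. In form: [[[grip, x, y, z, wx, wy, wz], ...]]. A call has 1 to 12 rows; each row is the pose to reach, as a shift and turn from the pose commanded when the call began; what a row does not reach only later rows make up. A row lasts 1/12 s, in which the tool goes at most 41.7 mm and 7.16 degrees, less where a joint would pass 70% of its speed; a pose out of reach is approached as far as the arm can. A call with a gripper value outside its range is refused whole. The fingers move at their own pace and stop on an object; "force" is the grip in N (left out, the last holds). Time passes only in rows, so rows that repeat a pose let the fingers close. It gives the time, the measured TCP pose, the force and the opening at its end, in the units of the state.
- robot.sense(): the state, without advancing time (a new reading comes with each control period).
- viewer.get_image(name): name is "side" or "top"; returns the picture (384x512x3 uint8, red, green, blue); there is no depth.
- viewer.get_calibration(name): a dict with "camera_matrix" (3x3 intrinsics, pixels), "D" ([k1, k2, p1, p2, k3] as OpenCV has them; the pictures are not rectified), "world_from_camera" (4x4, takes a point from camera to world coordinates). Camera axes: x right, y up, looking along -z (the intrinsics and any distortion apply to the point x, -y, -z); pixel columns grow to the right and rows downward; lengths in m; the calibration is good to about 2 mm. A picture is of the moment at which its call begins. get_calibration takes no time and is no camera call.
- robot.finish_job(): hands the job in, once; it reports no verdict.
The state is a dict: "time": time; "qpos": joint angles; "joint_velocities": joint speeds; "effort": joint torques, N m; "ee_pos": TCP position; "ee_rot": TCP orientation; "wrist_force": force on the tool from outside, world axes, zero at the start; "ft_torque": the same for the moment, N m; "grip_width": finger opening in m.
Only numpy, scipy, OpenCV 4.12 (cv2) and the standard library are available. Lean on these libraries where they do the work, as an engineer would, in place of code of your own. Each camera call takes 0.05 s, during which the arm holds its last target.

## Working session

There is one attempt and no reset: what is moved stays moved. The work goes in short steps, Python scripts to look and compute and a tool call to move; the robot and the scene stay as the last step left them, time stands still between calls to the robot, and variables do not carry over. Pictures are saved under pics/ and viewed, and the job is handed in when it is done.

Besides the shell and the picture viewer there is one more tool, called as name(argument=value, ...) on one line, values as JSON. apply_moves: Moves the arm, as the interface text tells. Its arguments: {"type":"object","properties":{"deltas":{"type":"array","items":{"type":"array","items":{"type":"array","items":{"type":"number"}}}},"force":{"type":"number"}},"required":["deltas"]}

```bash
mkdir -p pics
python3 - <<'E'
from cell import robot, viewer
import cv2, numpy as np
for n in ("side","top"):
    cv2.imwrite(f"pics/{n}0.png", viewer.get_image(n)[:,:,::-1])
    c=viewer.get_calibration(n); print(n,np.round(c["camera_matrix"],1).tolist(),c["D"]); print(np.round(c["world_from_camera"],3))
s=robot.sense(); print(s)
E
```

```text
side [[414.9, 0.0, 254.6], [0.0, 414.9, 192.1], [0.0, 0.0, 1.0]] [-0.02634665  0.          0.          0.          0.        ]
[[ 0.897  0.263 -0.355  0.095]
 [-0.442  0.525 -0.727 -0.877]
 [-0.005  0.809  0.587  0.798]
 [ 0.     0.     0.     1.   ]]
top [[430.1, 0.0, 255.4], [0.0, 430.1, 193.4], [0.0, 0.0, 1.0]] [0.03351447 0.         0.         0.         0.        ]
[[ 0.019  0.988 -0.151  0.328]
 [-1.     0.019  0.002  0.016]
 [ 0.004  0.151  0.989  1.498]
 [ 0.     0.     0.     1.   ]]
{'time': 0.1, 'qpos': array([ 1.26663856e+00,  3.53592501e-01,  1.63407000e+00,  3.13398252e-05,
        1.15519989e+00, -2.38924075e-03]), 'joint_velocities': array([ 1.02972233e-05, -7.35514204e-04, -9.78695463e-04,  2.53983402e-04,
       -1.54772287e-03, -8.42391289e-04]), 'effort': array([-1.79088158e-03, -6.06354189e+01, -3.42818356e+01, -3.12354132e-05,
        4.05525294e-03, -1.46435968e-05]), 'ee_pos': array([0.1856806 , 0.59655681, 0.40402374]), 'ee_rot': array([ 8.05363539e-01,  5.92780876e-01, -5.20660326e-04,  3.63553465e-04]), 'wrist_force': array([ 0.59763795, -0.13360088, -0.19572288]), 'ft_torque': array([ 0.03111328, -0.01537111, -0.02917128]), 'grip_width': 0.08535790610869973}
```

View pics/side0.png

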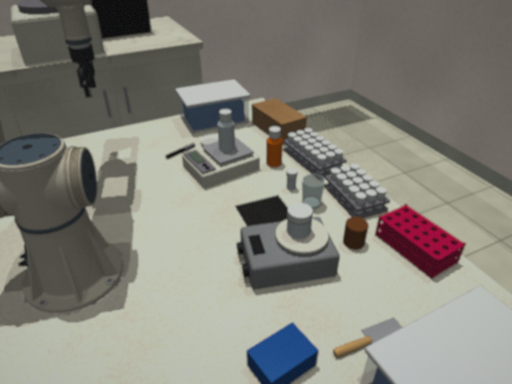

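View pics/top0.png

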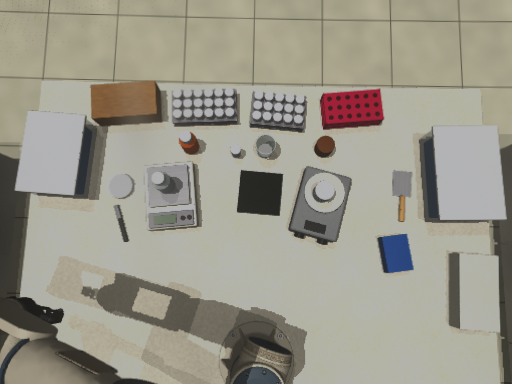

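Run:
```python
import cv2
t=cv2.imread("pics/top0.png"); s=cv2.imread("pics/side0.png")
def crop(im,x,y,w,h,k,n): cv2.imwrite(n,cv2.resize(im[y:y+h,x:x+w],None,fx=k,fy=k,interpolation=cv2.INTER_CUBIC))
crop(t,130,120,80,115,5,"pics/tb.png"); crop(t,280,130,90,115,5,"pics/ts.png")
crop(s,175,100,100,90,6,"pics/sb.png"); crop(s,230,185,130,100,6,"pics/ss.png")
```

```text
(no output)
```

View pics/tb.png

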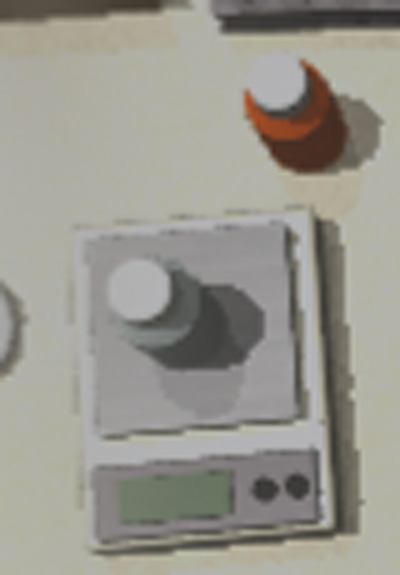

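View pics/ts.png

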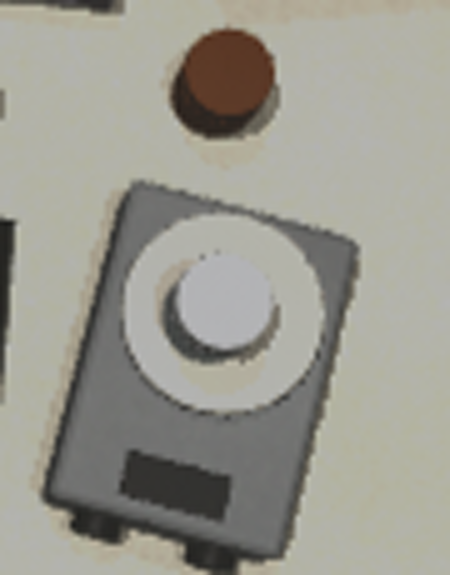

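View pics/sb.png

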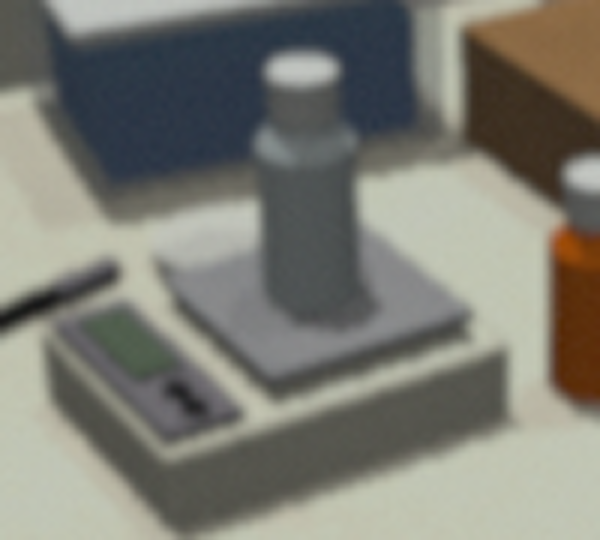

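View pics/ss.png

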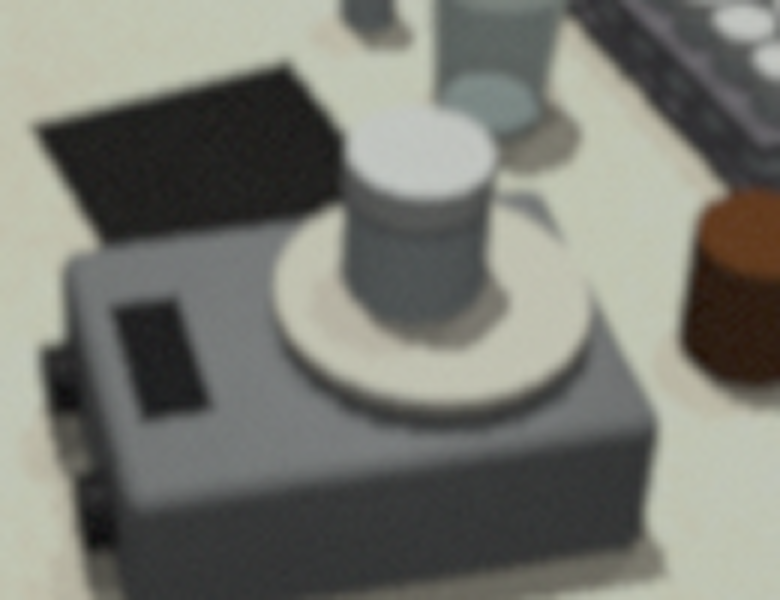

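```bash
cat > h.py <<'E'
from cell import robot, viewer
import cv2, numpy as np
def ray(n,u,v):
    c=viewer.get_calibration(n); K=np.array(c["camera_matrix"]);D=np.array(c["D"]);T=np.array(c["world_from_camera"])
    p=cv2.undistortPoints(np.array([[[u,v]]],float),K,D)[0,0]
    return T[:3,3],T[:3,:3]@np.array([p[0],-p[1],-1])
def pt(n,u,v,z):
    o,d=ray(n,u,v); return o+d*(z-o[2])/d[2]
def proj(n,P):
    c=viewer.get_calibration(n); K=np.array(c["camera_matrix"]);D=np.array(c["D"]);T=np.array(c["world_from_camera"])
    q=(np.atleast_2d(P)-T[:3,3])@T[:3,:3]; q=q*[1,-1,-1]
    return cv2.projectPoints(q,np.zeros(3),np.zeros(3),K,D)[0][:,0]
def cr(x0,y0,k,X,Y): return x0+(X+.5)/k-.5, y0+(Y+.5)/k-.5
E
python3 - <<'E'
from h import *
np.set_printoptions(precision=4,suppress=True)
B=lambda X,Y,z:pt("top",*cr(130,120,5,X,Y),z)
S=lambda X,Y,z:pt("top",*cr(280,130,5,X,Y),z)
print("bottle top",B(139,290,.21), "side",pt("side",*cr(175,100,6,303,69),.21))
print("jar top",S(223.5,301,.165),"side",pt("side",*cr(230,185,6,420,153),.165))
print("plate",S(223.5,312.5,.095))
c=[B(85,234,.07),B(287,222,.07),B(300,418,.07),B(103,437,.07)]; print("pan",np.array(c),np.mean(c,0))
print([np.linalg.norm(c[i]-c[i-1]) for i in range(4)])
print("pan side",[pt("side",*cr(175,100,6,*p),.07) for p in((155,255),(275,377),(470,315))])
m=[pt("top",*p,.003) for p in((242,171),(283,173),(280,215),(238,212))]; print("mat",np.array(m),np.mean(m,0))
print("beaker",pt("top",266,147,.09),"orange",B(275,85,.14),"brown",S(230,72,.07),"vial",pt("top",236,151,.068))
print("stirrer corners",S(137,182,.085),S(355,243,.085),S(45,497,.085),S(280,556,.085))
E
```

```text
bottle top [0.5675 0.3121 0.21  ] side [0.5654 0.3054 0.21  ]
jar top [ 0.5471 -0.2025  0.165 ] side [ 0.5434 -0.2095  0.165 ]
plate [ 0.551  -0.2139  0.095 ]
pan [[0.6313 0.3827 0.07  ]
 [0.6424 0.2469 0.07  ]
 [0.5087 0.2326 0.07  ]
 [0.4935 0.363  0.07  ]] [0.569  0.3063 0.07  ]
[np.float64(0.13920579669006472), np.float64(0.13621965955692455), np.float64(0.134421859503271), np.float64(0.1312653129711148)]
pan side [array([0.4966, 0.3869, 0.07  ]), array([0.5081, 0.2265, 0.07  ]), array([0.6341, 0.2385, 0.07  ])]
mat [[ 0.6357  0.0622  0.003 ]
 [ 0.6313 -0.0832  0.003 ]
 [ 0.4817 -0.074   0.003 ]
 [ 0.4895  0.0728  0.003 ]] [ 0.5595 -0.0056  0.003 ]
beaker [ 0.7017 -0.0194  0.09  ] orange [0.7178 0.2471 0.14  ] brown [ 0.7214 -0.2233  0.07  ] vial [0.6915 0.0822 0.068 ]
stirrer corners [ 0.6401 -0.1581  0.085 ] [ 0.6012 -0.3035  0.085 ] [ 0.4277 -0.0978  0.085 ] [ 0.3922 -0.2514  0.085 ]
```

```bash
cat > ov.py <<'E'
from h import *
def circ(x,y,z,r): a=np.linspace(0,2*np.pi,60); return np.c_[x+r*np.cos(a),y+r*np.sin(a),0*a+z]
def sq(x,y,z,h,th):
    P=np.array([[1,1],[1,-1],[-1,-1],[-1,1],[1,1]])*h; R=np.array([[np.cos(th),-np.sin(th)],[np.sin(th),np.cos(th)]])
    P=P@R.T; return np.c_[P[:,0]+x,P[:,1]+y,P[:,0]*0+z]
def overlay(img,cam,curves,x0,y0,w,h,k,out):
    im=cv2.resize(img[y0:y0+h,x0:x0+w],None,fx=k,fy=k,interpolation=cv2.INTER_CUBIC)
    for P,col in curves:
        uv=proj(cam,P); q=(uv-[x0,y0]+.5)*k-.5
        cv2.polylines(im,[np.round(q).astype(int).reshape(-1,1,2)],False,col,1)
    return im
E
cat > o1.py <<'E'
from ov import *
def run(b,j,pl,pan,th,out,t,s):
    G=(0,255,0);R=(0,0,255);Y=(0,255,255)
    C=[(circ(*b,.21,.02),R),(circ(*b,.165,.029),R),(circ(*b,.07,.029),R),(sq(*pan,.07,.0675,th),G)]
    D=[(circ(*j,.165,.031),R),(circ(*j,.095,.031),R),(circ(*pl,.095,.0675),G)]
    a=overlay(t,"top",C,130,120,80,90,5,0);b_=overlay(t,"top",D,285,150,80,90,5,0)
    c=overlay(s,"side",C,190,100,80,90,5,0);d=overlay(s,"side",D,260,180,80,90,5,0)
    cv2.imwrite(out,np.vstack([np.hstack([a,b_]),np.hstack([c,d])])[:, :])
E
python3 - <<'E'
from o1 import *
t=cv2.imread("pics/top0.png"); s=cv2.imread("pics/side0.png")
run((.5675,.3105),(.546,-.2045),(.551,-.2139),(.569,.3063),-.1,"pics/o1.png",t,s)
im=cv2.imread("pics/o1.png");print(im.shape)
cv2.imwrite("pics/o1a.png",im[:450]);cv2.imwrite("pics/o1b.png",im[450:])
E
```

```text
(900, 800, 3)
```

View pics/o1a.png

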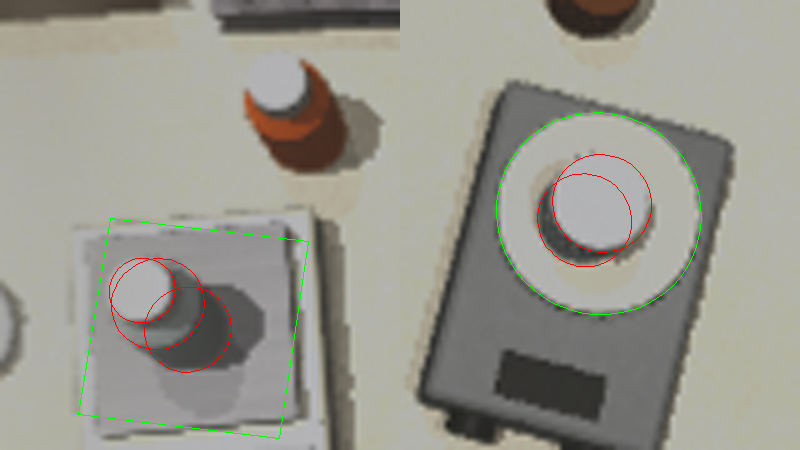

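View pics/o1b.png

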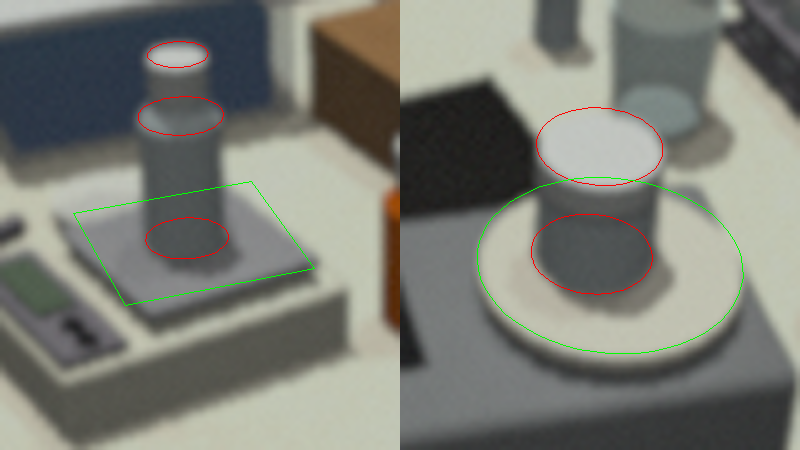

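Run:
```python
from ov import *
np.set_printoptions(precision=4,suppress=True)
t=cv2.imread("pics/top0.png"); s=cv2.imread("pics/side0.png")
print(proj("side",[[.1857,.5966,.404],[.1857,.5966,.231]]),proj("top",[[.1857,.5966,.404],[.1857,.5966,.231]]))
g=lambda a:np.clip(a.astype(float)*1.5,0,255).astype(np.uint8)
tip=[(np.array([[.1857,.5966,.404],[.1857,.5966,.231]]),(0,0,255))]
a=overlay(g(s),"side",tip,50,30,66,75,6,0); b=overlay(g(t),"top",tip,10,280,66,75,6,0)
cv2.imwrite("pics/tip.png",np.hstack([a,b]))
G=(0,255,0);R=(0,0,255)
# base circle
C=[(circ(.546,-.2045,.165,.031),R),(circ(.546,-.2045,.095,.031),R),(circ(.551,-.2139,.095,.0675),G),(sq(.5595,-.0056,.003,.075,-.04),G)]
cv2.imwrite("pics/js.png",overlay(g(s),"side",C,235,180,100,75,8,0))
```

```text
[[79.6382 44.763 ]
 [91.831  95.0063]] [[ 13.3731 314.6094]
 [ 47.3581 306.6816]]
```

View pics/tip.png

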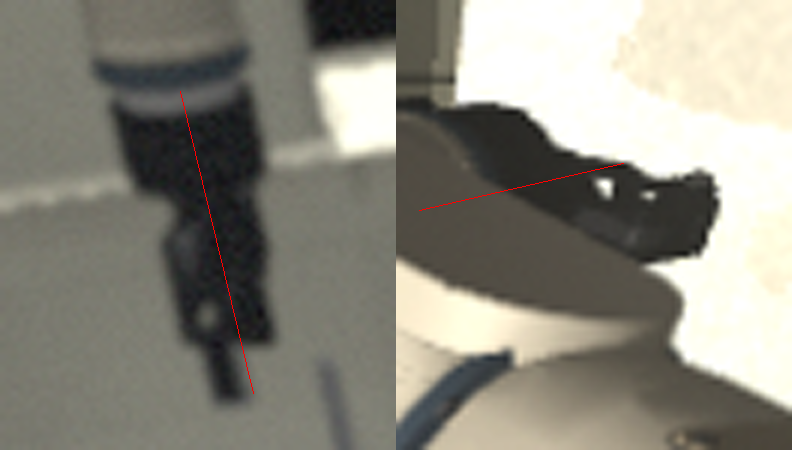

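View pics/js.png

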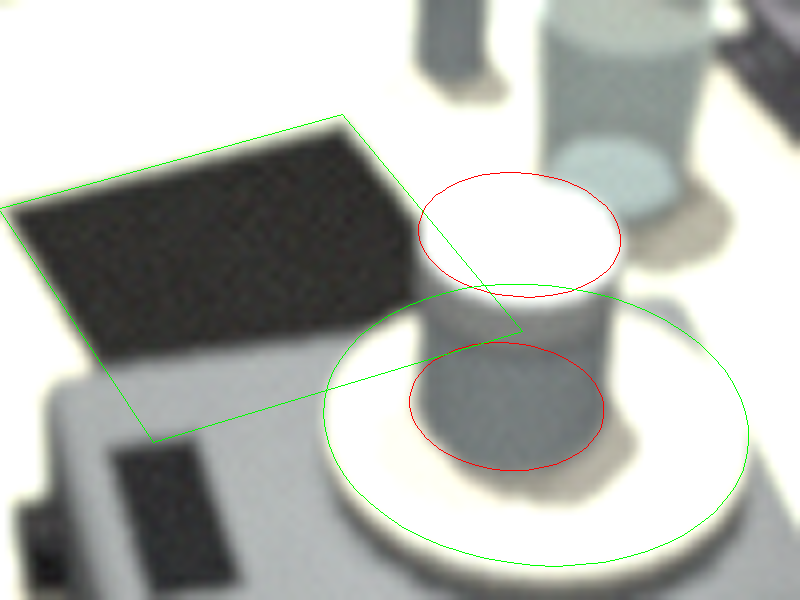

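apply_moves(deltas=[[[1,2,-4,0,0,0,0],[1,4,-8,0,0,0,0],[1,5,-12,0,0,0,0],[1,7,-15.5,0,0,0,0],[1,9,-19,0,0,0,0],[1,10.5,-23,0,0,0,0],[1,12,-27,0,0,0,0],[1,14,-31,0,0,0,0],[1,15.5,-34.5,0,0,0,0],[1,17,-38,0,0,0,0],[1,18.5,-41,0,0,0,0],[1,19.5,-43.5,0,0,0,0]]])

```text
time: 1.1
ee_pos: [0.3813, 0.1594, 0.4047]
ee_rot: [0.806, 0.592, 0.0, 0.0]
wrist_force: [0.6, 1.1, -0.1]
grip_width: 0.0855
```

apply_moves(deltas=[[[1,2,-3.5,0,0,0,0],[1,3.5,-7,0,0,0,0],[1,5,-10.5,0,0,0,0],[1,7,-14,0,0,0,0],[1,8.5,-18,0,0,0,0],[1,10,-22,0,0,0,0],[1,12,-26,0,0,0,0],[1,13.5,-30,0,0,0,0],[1,15,-33.5,0,0,0,0],[1,16.5,-36.8,0,0,0,0],[1,16.5,-36.8,0,0,0,0]]])

```text
time: 2.02
ee_pos: [0.5477, -0.2117, 0.4044]
ee_rot: [0.806, 0.592, 0.0, 0.002]
wrist_force: [-0.6, 1.5, -0.1]
grip_width: 0.0855
```

Run:
```python
from ov import *
np.set_printoptions(precision=4,suppress=True)
s=robot.sense(); print(s["time"],s["ee_pos"],s["ee_rot"],s["qpos"])
p=s["ee_pos"]
ims={}
for n in("side","top"): ims[n]=viewer.get_image(n)[:,:,::-1].copy(); cv2.imwrite(f"pics/{n}1.png",ims[n])
tip=[(np.array([p,p-[0,0,.173]]),(0,0,255)),(circ(.5455,-.206,.165,.031),(0,255,0))]
cv2.imwrite("pics/m1.png",np.hstack([overlay(ims["side"],"side",tip,250,100,80,120,5,0),overlay(ims["top"],"top",tip,280,120,80,120,5,0)]))
```

```text
2.0167 [ 0.5477 -0.2117  0.4044] [0.8063 0.5915 0.     0.0016] [-0.3708  0.2943  1.7177 -0.0019  1.1269 -1.6359]
```

View pics/m1.png

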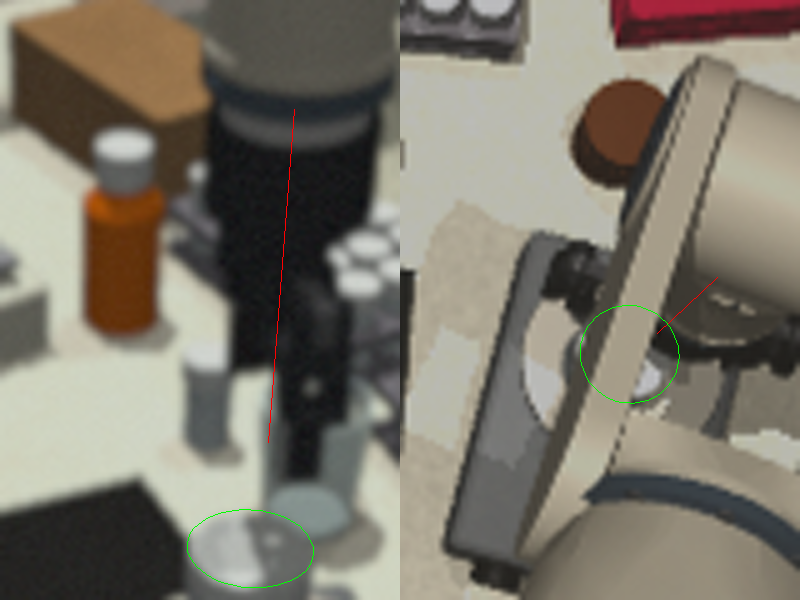

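apply_moves(deltas=[[[1,0,0.1,-2,0,0,0],[1,0,0.1,-4,0,0,0],[1,0,0.1,-6,0,0,0],[1,0,0.1,-7.5,0,0,0],[1,0,0.1,-8.8,0,0,0],[1,0,0.1,-9.8,0,0,0],[1,0,0.1,-10.5,0,0,0],[1,0,0.1,-10.9,0,0,0],[1,0,0.1,-10.9,0,0,0],[1,0,0.1,-10.9,0,0,0]]])

```text
time: 2.95
ee_pos: [0.5459, -0.2051, 0.296]
ee_rot: [0.805, 0.593, 0.0, 0.0]
wrist_force: [0.3, -0.6, 0.4]
grip_width: 0.0854
```

Run:
```python
from ov import *
np.set_printoptions(precision=4,suppress=True)
s=robot.sense(); print(s["time"],s["ee_pos"],s["wrist_force"])
p=s["ee_pos"]
ims={}
for n in("side","top"): ims[n]=viewer.get_image(n)[:,:,::-1].copy(); cv2.imwrite(f"pics/{n}2.png",ims[n])
tip=[(np.array([p,p-[0,0,.173]]),(0,0,255)),(circ(.5455,-.206,.165,.031),(0,255,0))]
cv2.imwrite("pics/m2.png",np.hstack([overlay(ims["side"],"side",tip,260,140,80,120,5,0),overlay(ims["top"],"top",tip,280,120,80,120,5,0)]))
```

```text
2.95 [ 0.5459 -0.2051  0.296 ] [ 0.3171 -0.6291  0.43  ]
```

View pics/m2.png

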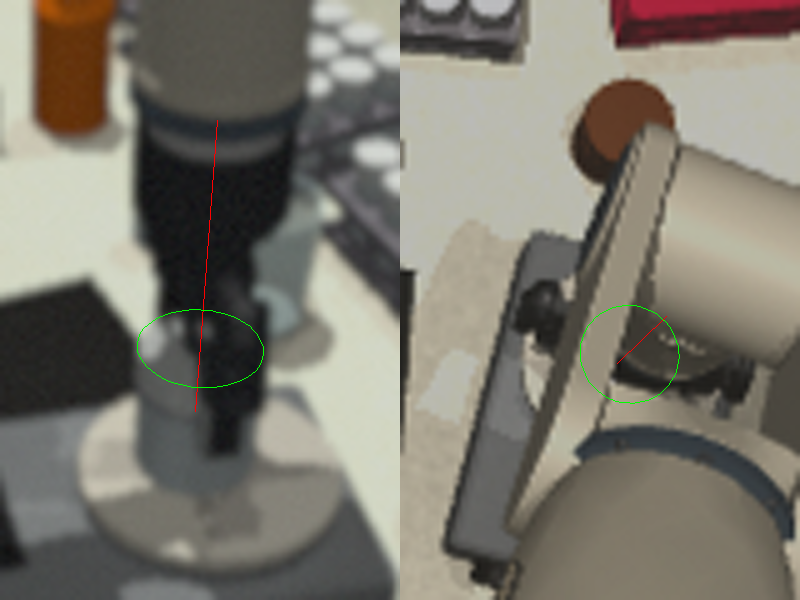

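apply_moves(deltas=[[[1,-0.3,0.1,0,0,0,0],[1,-0.3,0.1,0,0,0,0],[0.75,-0.3,0.1,0,0,0,0],[0.68,-0.3,0.1,0,0,0,0],[0.6,-0.3,0.1,0,0,0,0],[0.6,-0.3,0.1,0,0,0,0],[0.6,-0.3,0.1,0,0,0,0],[0.6,-0.3,0.1,0,0,0,0]]], force=40)

```text
time: 3.72
ee_pos: [0.5429, -0.2043, 0.2961]
ee_rot: [0.805, 0.593, 0.0, 0.0]
wrist_force: [-0.7, 1.2, 6.4]
grip_width: 0.0617
```

Run:
```python
from ov import *
np.set_printoptions(precision=4,suppress=True)
s=robot.sense(); print(s["time"],s["ee_pos"],s["wrist_force"],s["ft_torque"],s["grip_width"])
p=s["ee_pos"]
ims={}
for n in("side",): ims[n]=viewer.get_image(n)[:,:,::-1].copy(); cv2.imwrite(f"pics/{n}3.png",ims[n])
tip=[(np.array([p,p-[0,0,.173]]),(0,0,255)),(circ(p[0],p[1],.165,.031),(0,255,0))]
cv2.imwrite("pics/m3.png",overlay(ims["side"],"side",tip,260,140,80,120,5,0))
```

```text
3.7167 [ 0.5429 -0.2043  0.2961] [-0.675   1.2092  6.3846] [0.2495 0.2282 0.0046] 0.06166682485761929
```

View pics/m3.png

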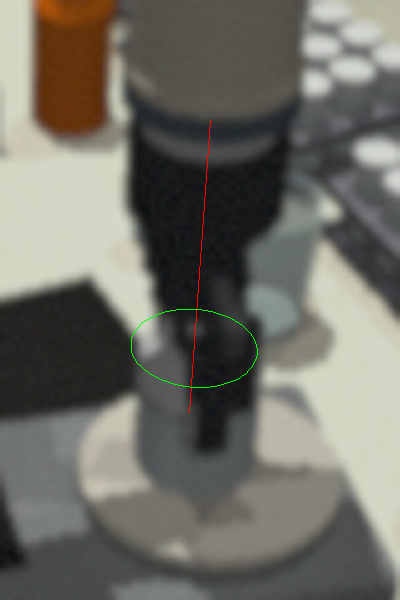

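apply_moves(deltas=[[[0.6,0,0,0.5,0,0,0],[0.6,0,0,1.5,0,0,0],[0.6,0,0,3,0,0,0],[0.6,0,1,4.5,0,0,0],[0.6,0,2.5,5,0,0,0],[0.6,0.3,5,5,0,0,0],[0.6,0.6,8,5,0,0,0],[0.6,0.9,11,5,0,0,0],[0.6,1.2,14,5,0,0,0],[0.6,1.5,17,5,0,0,0],[0.6,1.5,19,5,0,0,0],[0.6,1.5,19.9,5,0,0,0]]])

```text
time: 4.77
ee_pos: [0.5573, -0.0021, 0.3456]
ee_rot: [0.805, 0.594, 0.0, -0.0]
wrist_force: [-0.4, -0.2, -2.8]
grip_width: 0.0615
```

apply_moves(deltas=[[[0.6,0,0,-1,0,0,0],[0.6,0,0,-3,0,0,0],[0.6,0,0,-5.5,0,0,0],[0.6,0,0,-8,0,0,0],[0.6,0,0,-10,0,0,0],[0.6,0,0,-11.5,0,0,0],[0.6,0,0,-12.3,0,0,0],[0.6,0,0,-12.3,0,0,0]]])

```text
time: 5.43
ee_pos: [0.5568, -0.0059, 0.2205]
ee_rot: [0.806, 0.593, -0.002, -0.001]
wrist_force: [-0.7, -0.0, -2.8]
grip_width: 0.0615
```

Run:
```python
from ov import *
np.set_printoptions(precision=4,suppress=True)
s=robot.sense(); print(s["time"],s["ee_pos"],s["wrist_force"],s["ft_torque"],s["grip_width"])
p=s["ee_pos"]
ims={}
for n in("side","top"): ims[n]=viewer.get_image(n)[:,:,::-1].copy(); cv2.imwrite(f"pics/{n}4.png",ims[n])
tip=[(np.array([p,p-[0,0,.173]]),(0,0,255)),(circ(p[0],p[1],p[2]-.131,.031),(0,255,0)),(circ(p[0],p[1],p[2]-.201,.031),(0,255,0))]
a=overlay(ims["side"],"side",tip,220,120,80,120,5,0)
b=overlay(ims["side"],"side",[(circ(.551,-.2139,.095,.0675),(0,255,0))],260,190,80,80,5,0)
c=overlay(ims["top"],"top",[(circ(.551,-.2139,.095,.0675),(0,255,0))],285,140,80,80,5,0)
cv2.imwrite("pics/m4.png",a);cv2.imwrite("pics/m4b.png",np.hstack([b,c]))
```

```text
5.4333 [ 0.5568 -0.0059  0.2205] [-0.7347 -0.0067 -2.798 ] [-0.0127 -0.0127 -0.0428] 0.061476318959943925
```

View pics/m4.png

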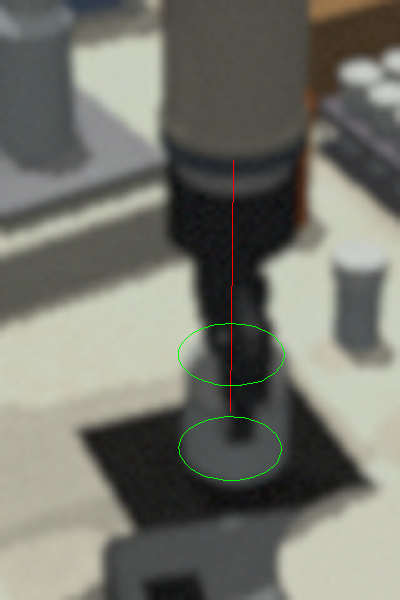

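View pics/m4b.png

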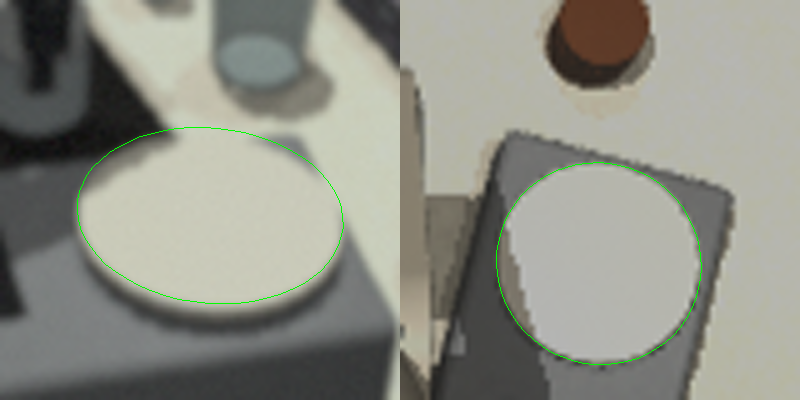

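apply_moves(deltas=[[[0.6,0,0,-0.5,0,0,0],[0.6,0,0,-1.0,0,0,0],[0.6,0,0,-1.3,0,0,0],[0.6,0,0,-1.5,0,0,0],[0.6,0,0,-1.6,0,0,0],[0.6,0,0,-1.7,0,0,0],[0.6,0,0,-1.7,0,0,0]]])

```text
time: 6.12
ee_pos: [0.5578, -0.0052, 0.2056]
ee_rot: [0.805, 0.593, -0.0, -0.0]
wrist_force: [-0.7, 0.6, -3.0]
grip_width: 0.0611
```

apply_moves(deltas=[[[0.6,0,0,-0.1,0,0,0],[0.6,0,0,-0.15,0,0,0],[0.6,0,0,-0.2,0,0,0],[0.6,0,0,-0.2,0,0,0]]])

```text
time: 6.45
ee_pos: [0.5578, -0.0053, 0.2041]
ee_rot: [0.805, 0.593, 0.0, 0.0]
wrist_force: [-1.4, -1.2, 4.1]
grip_width: 0.0614
```

apply_moves(deltas=[[[1,0,0,0,0,0,0],[1,0,0,0,0,0,0],[1,0,0,0,0,0,0],[1,0,0,0.5,0,0,0],[1,0,0,2,0,0,0],[1,0,0,5,0,0,0],[1,0,0,9,0,0,0],[1,0,0,13,0,0,0],[1,0,2,16.5,0,0,0],[1,0,5,19,0,0,0],[1,0,8.5,21,0,0,0],[1,0,12.5,21.6,0,0,0]]])

```text
time: 7.45
ee_pos: [0.5583, 0.1204, 0.4242]
ee_rot: [0.806, 0.592, 0.003, 0.001]
wrist_force: [1.6, 0.7, 0.2]
grip_width: 0.0857
```

apply_moves(deltas=[[[1,0.2,4,0,0,0,0],[1,0.3,8,0,0,0,0],[1,0.3,11,0,0,0,0],[1,0.3,11,0,0,0,0]]])

```text
time: 7.78
ee_pos: [0.5604, 0.2346, 0.4202]
ee_rot: [0.804, 0.594, 0.001, -0.001]
wrist_force: [-1.0, -0.2, 0.9]
grip_width: 0.0853
```

Run:
```python
from ov import *
np.set_printoptions(precision=4,suppress=True)
s=robot.sense(); print(s["time"],s["ee_pos"],s["wrist_force"],s["grip_width"])
p=s["ee_pos"]
ims={}
for n in("side","top"): ims[n]=viewer.get_image(n)[:,:,::-1].copy(); cv2.imwrite(f"pics/{n}5.png",ims[n])
G=(0,255,0)
j=[(circ(.5578,-.0053,.073,.031),G),(circ(.5578,-.0053,.003,.031),G)]
a=overlay(ims["side"],"side",j,220,160,80,80,5,0)
b=overlay(ims["top"],"top",j,220,150,80,80,5,0)
cv2.imwrite("pics/m5.png",np.hstack([a,b]))
```

```text
7.7833 [0.5604 0.2346 0.4202] [-0.969  -0.176   0.8535] 0.08533590590670719
```

View pics/m5.png

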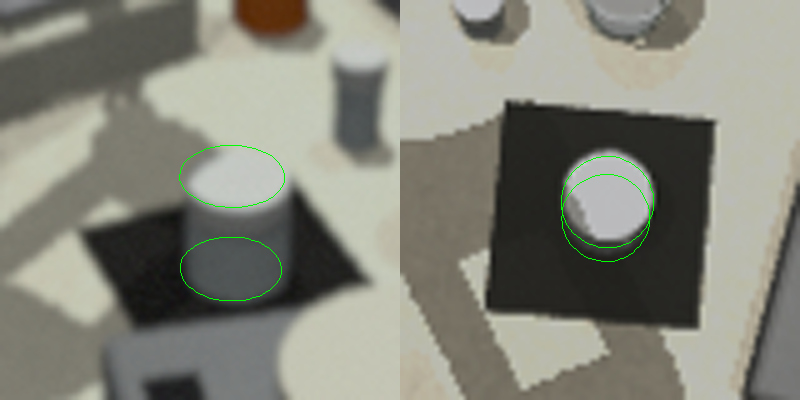

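View pics/top5.png

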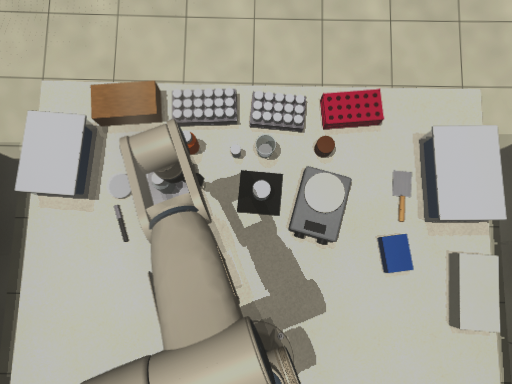

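apply_moves(deltas=[[[1,0.3,4,0,0,0,0],[1,0.6,7,0,0,0,0],[1,0.6,8.1,0,0,0,0],[1,0.6,8.1,0,0,0,0],[1,0.6,8.1,-2,0,0,0],[1,0.6,8.1,-3.5,0,0,0],[1,0.6,8.1,-4,0,0,0],[1,0.6,8.1,-4,0,0,0]]])

```text
time: 8.55
ee_pos: [0.5665, 0.3089, 0.3783]
ee_rot: [0.806, 0.592, -0.002, 0.0]
wrist_force: [0.5, -0.2, -0.8]
grip_width: 0.0858
```

Run:
```python
from ov import *
np.set_printoptions(precision=4,suppress=True)
s=robot.sense(); print(s["time"],s["ee_pos"],s["wrist_force"],s["grip_width"])
p=s["ee_pos"]
im=viewer.get_image("side")[:,:,::-1].copy()
tip=[(np.array([p,p-[0,0,.173]]),(0,0,255)),(circ(.567,.311,.21,.02),(0,255,0)),(circ(.567,.311,.165,.029),(0,255,0)),(circ(.567,.311,.07,.029),(0,255,0))]
cv2.imwrite("pics/m6.png",overlay(im,"side",tip,180,30,90,130,4.6 and 5,0)[:, :][100:650])
```

```text
8.55 [0.5665 0.3089 0.3783] [ 0.5185 -0.2248 -0.7579] 0.08577805298583335
```

View pics/m6.png

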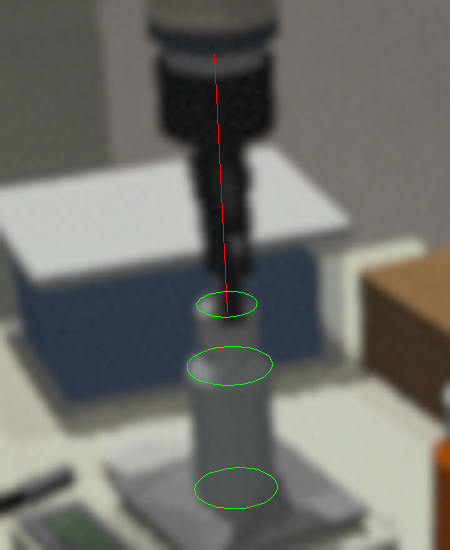

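apply_moves(deltas=[[[1,0,0,-1.5,0,0,0],[1,0,0,-3,0,0,0],[1,0,0,-4.2,0,0,0],[1,0,0,-5.2,0,0,0],[1,0,0,-5.8,0,0,0],[1,0,0,-6,0,0,0],[1,0,0,-6,0,0,0]]])

```text
time: 9.18
ee_pos: [0.5668, 0.3107, 0.3195]
ee_rot: [0.805, 0.593, -0.0, -0.0]
wrist_force: [-0.6, 0.1, 0.6]
grip_width: 0.0854
```

Run:
```python
from ov import *
np.set_printoptions(precision=4,suppress=True)
s=robot.sense(); print(s["time"],s["ee_pos"],s["wrist_force"],s["grip_width"])
p=s["ee_pos"]
im=viewer.get_image("side")[:,:,::-1].copy()
tip=[(np.array([p,p-[0,0,.173]]),(0,0,255))]
cv2.imwrite("pics/m7.png",overlay(im,"side",tip,180,60,90,110,5,0))
```

```text
9.1833 [0.5668 0.3107 0.3195] [-0.6253  0.1333  0.6195] 0.0853518899507974
```

View pics/m7.png

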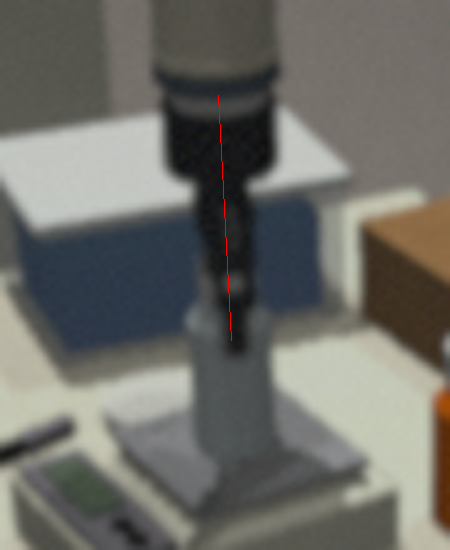

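apply_moves(deltas=[[[0.8,0,0,0,0,0,0],[0.7,0,0,0,0,0,0],[0.62,0,0,0,0,0,0],[0.55,0,0,0,0,0,0],[0.55,0,0,0,0,0,0],[0.55,0,0,0,0,0,0],[0.55,0,0,0.1,0,0,0],[0.55,0,0,0.5,0,0,0],[0.55,0,0,1,0,0,0],[0.55,0,0,1.5,0,0,0],[0.55,0,0,1.5,0,0,0]]])

```text
time: 10.15
ee_pos: [0.5671, 0.3109, 0.3359]
ee_rot: [0.805, 0.593, 0.001, 0.0]
wrist_force: [0.0, 1.0, -1.8]
grip_width: 0.056
```

Run:
```python
from ov import *
np.set_printoptions(precision=4,suppress=True)
s=robot.sense(); print(s["time"],s["ee_pos"],s["wrist_force"],s["ft_torque"],s["grip_width"])
p=s["ee_pos"]
im=viewer.get_image("side")[:,:,::-1].copy()
b=p[2]-.1635-.015+.0 -.0
b=p[2]-.2495
tip=[(circ(p[0],p[1],b,.029),(0,255,0)),(circ(p[0],p[1],b+.095,.029),(0,255,0))]
cv2.imwrite("pics/m8.png",overlay(im,"side",tip,180,60,90,110,5,0))
```

```text
10.15 [0.5671 0.3109 0.3359] [ 0.0168  1.0246 -1.7571] [ 0.0379 -0.0163  0.0119] 0.05595049127900213
```

View pics/m8.png

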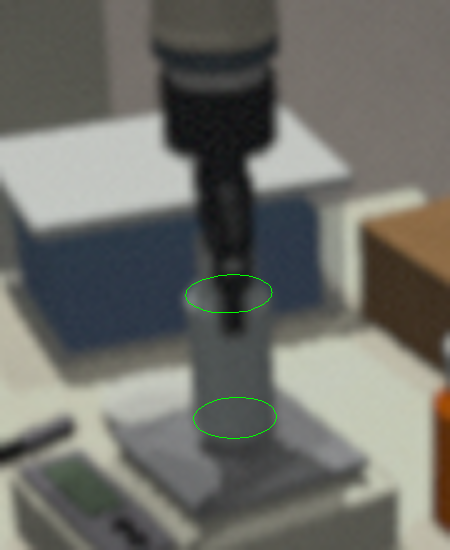

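apply_moves(deltas=[[[0.55,0,0,-0.3,0,0,0],[0.55,0,0,-0.6,0,0,0],[0.55,0,0,-0.8,0,0,0],[0.55,0,0,-0.8,0,0,0]]])

```text
time: 10.53
ee_pos: [0.5665, 0.3106, 0.3256]
ee_rot: [0.805, 0.593, -0.001, -0.0]
wrist_force: [0.1, -0.3, -2.6]
grip_width: 0.0561
```

apply_moves(deltas=[[[0.55,0,0,-0.15,0,0,0],[0.55,0,0,-0.3,0,0,0],[0.55,0,0,-0.4,0,0,0],[0.55,0,0,-0.4,0,0,0]]])

```text
time: 10.87
ee_pos: [0.5667, 0.3107, 0.3224]
ee_rot: [0.805, 0.593, -0.0, -0.0]
wrist_force: [-0.5, -0.3, -2.3]
grip_width: 0.056
```

apply_moves(deltas=[[[0.55,0,0,-0.1,0,0,0],[0.55,0,0,-0.2,0,0,0],[0.55,0,0,-0.25,0,0,0],[0.55,0,0,-0.25,0,0,0]]])

```text
time: 11.2
ee_pos: [0.5669, 0.3108, 0.3207]
ee_rot: [0.805, 0.593, 0.0, 0.0]
wrist_force: [-0.7, -0.1, 3.1]
grip_width: 0.056
```

apply_moves(deltas=[[[0.65,0,0,0,0,0,0],[0.85,0,0,0,0,0,0],[1,0,0,0,0,0,0],[1,0,0,0.8,0,0,0],[1,0,0,1.8,0,0,0],[1,0,0,2.6,0,0,0],[0.75,0,0,2.6,0,0,0],[0.55,0,0,2.6,0,0,0],[0.45,0,0,2.6,0,0,0],[0.38,0,0,2.6,0,0,0],[0.35,0,0,2.6,0,0,0],[0.35,0,0,2.6,0,0,0]]])

```text
time: 12.2
ee_pos: [0.567, 0.311, 0.3463]
ee_rot: [0.805, 0.593, 0.0, -0.0]
wrist_force: [0.7, 1.4, 3.3]
grip_width: 0.0389
```

apply_moves(deltas=[[[0.35,0,0,0,0,0,0],[0.35,0,0,0,0,0,0],[0.35,0,0,0.2,0,0,0],[0.35,0,0,0.7,0,0,0],[0.35,0,0,1.2,0,0,0],[0.35,0,0,1.2,0,0,0],[0.35,0,0,1.2,0,0,0]]])

```text
time: 12.78
ee_pos: [0.5668, 0.3107, 0.3585]
ee_rot: [0.805, 0.593, 0.0, 0.0]
wrist_force: [0.2, -0.3, -1.7]
grip_width: 0.0392
```

Run:
```python
from ov import *
np.set_printoptions(precision=4,suppress=True)
s=robot.sense(); print(s["time"],s["ee_pos"],s["wrist_force"],s["ft_torque"],s["grip_width"])
p=s["ee_pos"]
im=viewer.get_image("side")[:,:,::-1].copy()
b=.07+p[2]-.3467
tip=[(circ(p[0],p[1],b,.029),(0,255,0)),(circ(p[0],p[1],b+.095,.029),(0,255,0)),(circ(p[0],p[1],b+.14,.02),(0,255,0))]
cv2.imwrite("pics/m9.png",overlay(im,"side",tip,180,60,90,110,5,0))
```

```text
12.7833 [0.5668 0.3107 0.3585] [ 0.191  -0.3037 -1.705 ] [ 0.0149 -0.0333  0.01  ] 0.039198036220531265
```

View pics/m9.png

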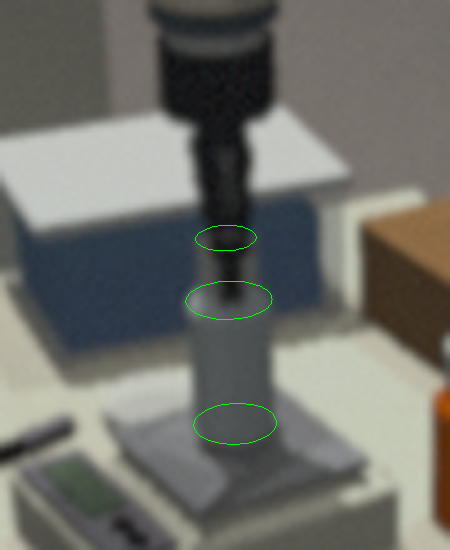

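apply_moves(deltas=[[[0.35,0,0,1,0,0,0],[0.35,0,0,2.5,0,0,0],[0.35,0,-0.5,4,0,0,0],[0.35,0,-1.5,5.3,0,0,0],[0.35,-0.1,-3,6,0,0,0],[0.35,-0.2,-5,6,0,0,0],[0.35,-0.3,-7.5,6,0,0,0],[0.35,-0.4,-10.5,6,0,0,0],[0.35,-0.5,-13.5,6,0,0,0],[0.35,-0.6,-16.5,6,0,0,0],[0.35,-0.7,-19.5,6,0,0,0],[0.35,-0.8,-22.5,6,0,0,0]]])

```text
time: 13.83
ee_pos: [0.5579, 0.0833, 0.4184]
ee_rot: [0.805, 0.593, -0.0, 0.0]
wrist_force: [1.5, -0.2, -1.9]
grip_width: 0.0392
```

apply_moves(deltas=[[[0.35,-0.1,-3,0,0,0,0],[0.35,-0.2,-6,0,0,0,0],[0.35,-0.3,-9,0,0,0,0],[0.35,-0.4,-12,0,0,0,0],[0.35,-0.5,-15,0,0,0,0],[0.35,-0.6,-18,0,0,0,0],[0.35,-0.7,-21,0,0,0,0],[0.35,-0.8,-24,0,0,0,0],[0.35,-0.8,-26.5,0,0,0,0],[0.35,-0.8,-28.5,0,0,0,0],[0.35,-0.8,-29.6,0,0,0,0],[0.35,-0.8,-30,0,0,0,0]]])

```text
time: 14.83
ee_pos: [0.5499, -0.2162, 0.4182]
ee_rot: [0.806, 0.592, -0.0, 0.0]
wrist_force: [0.6, 0.3, -1.2]
grip_width: 0.0395
```

apply_moves(deltas=[[[0.35,0,0,0,0,0,0],[0.35,0,0,-0.5,0,0,0],[0.35,0,0,-1.5,0,0,0],[0.35,0,0,-2.5,0,0,0],[0.35,0,0,-3,0,0,0],[0.35,0,0,-3.2,0,0,0],[0.35,0,0,-3.2,0,0,0],[0.35,0,0,-3.2,0,0,0]]])

```text
time: 15.5
ee_pos: [0.5509, -0.214, 0.386]
ee_rot: [0.805, 0.593, -0.0, -0.0]
wrist_force: [-0.1, -0.2, -2.4]
grip_width: 0.0394
```

Run:
```python
from ov import *
np.set_printoptions(precision=4,suppress=True)
s=robot.sense(); print(s["time"],s["ee_pos"],s["wrist_force"],s["grip_width"])
p=s["ee_pos"]
ims={}
for n in("side","top"): ims[n]=viewer.get_image(n)[:,:,::-1].copy(); cv2.imwrite(f"pics/{n}10.png",ims[n])
b=p[2]-.2763; G=(0,255,0);R=(0,0,255)
c=[(circ(p[0],p[1],b,.029),G),(circ(p[0],p[1],b+.095,.029),G),(circ(.551,-.2139,.095,.0675),R),(circ(p[0],p[1],.095,.029),R)]
cv2.imwrite("pics/m10.png",np.hstack([overlay(ims["side"],"side",c,255,150,80,110,5,0),overlay(ims["top"],"top",c,280,130,80,110,5,0)]))
```

```text
15.5 [ 0.5509 -0.214   0.386 ] [-0.0615 -0.1545 -2.3634] 0.03940094596399539
```

View pics/m10.png

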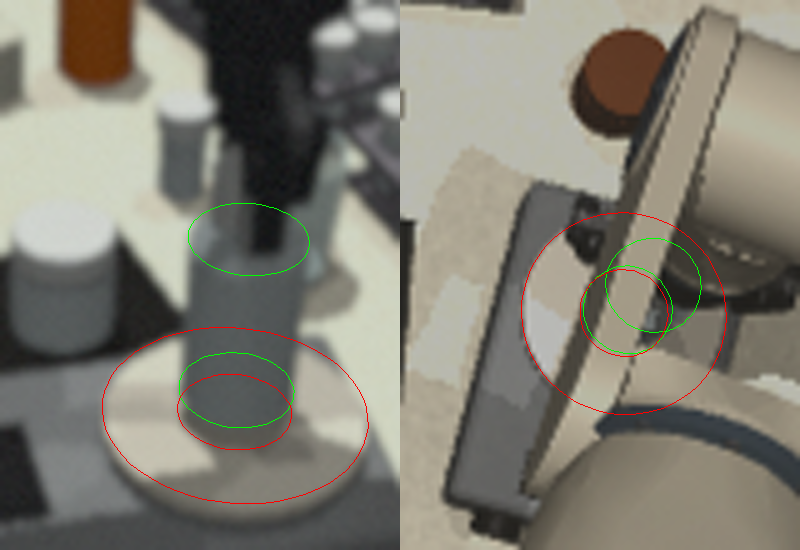

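apply_moves(deltas=[[[0.35,0,0,-0.4,0,0,0],[0.35,0,0,-0.8,0,0,0],[0.35,0,0,-1.1,0,0,0],[0.35,0,0,-1.25,0,0,0],[0.35,0,0,-1.3,0,0,0],[0.35,0,0,-1.3,0,0,0]]])

```text
time: 16.1
ee_pos: [0.5507, -0.2143, 0.3729]
ee_rot: [0.805, 0.593, -0.0, -0.0]
wrist_force: [0.2, 0.9, -2.6]
grip_width: 0.039
```

apply_moves(deltas=[[[0.35,0,0,-0.07,0,0,0],[0.35,0,0,-0.14,0,0,0],[0.35,0,0,-0.2,0,0,0],[0.35,0,0,-0.2,0,0,0]]])

```text
time: 16.43
ee_pos: [0.5509, -0.2143, 0.3713]
ee_rot: [0.805, 0.593, 0.0, 0.0]
wrist_force: [-0.1, -0.3, -2.0]
grip_width: 0.0395
```

apply_moves(deltas=[[[0.35,0,0,-0.05,0,0,0],[0.35,0,0,-0.1,0,0,0],[0.35,0,0,-0.1,0,0,0]]])

```text
time: 16.68
ee_pos: [0.551, -0.2143, 0.3712]
ee_rot: [0.805, 0.593, 0.0, 0.001]
wrist_force: [-1.7, 1.9, 6.7]
grip_width: 0.0392
```

apply_moves(deltas=[[[0.5,0,0,0,0,0,0],[0.75,0,0,0,0,0,0],[1,0,0,0,0,0,0],[1,0,0,0,0,0,0],[1,0,0,1,0,0,0],[1,0,0,3,0,0,0],[1,0,0,6,0,0,0],[1,0,0.5,8,0,0,0],[1,0,3,8,0,0,0],[1,0,6.5,8,0,0,0],[1,0.5,10.5,8,0,0,0],[1,1,14.5,8,0,0,0]]])

```text
time: 17.68
ee_pos: [0.5605, -0.0682, 0.4513]
ee_rot: [0.806, 0.592, 0.0, 0.0]
wrist_force: [0.5, -0.6, 0.6]
grip_width: 0.0852
```

apply_moves(deltas=[[[1,0,3,-2,0,0,0],[1,0,5.5,-5,0,0,0],[1,0,6.3,-9,0,0,0],[1,0,6.3,-12,0,0,0],[1,0,6.3,-12,0,0,0],[1,0,6.3,-12,0,0,0]]])

```text
time: 18.18
ee_pos: [0.5606, -0.0062, 0.3299]
ee_rot: [0.805, 0.593, -0.001, -0.001]
wrist_force: [0.0, 0.5, 0.9]
grip_width: 0.0854
```

Run:
```python
from ov import *
np.set_printoptions(precision=4,suppress=True)
s=robot.sense(); print(s["time"],s["ee_pos"],s["wrist_force"],s["grip_width"])
p=s["ee_pos"]
ims={}
for n in("side","top"): ims[n]=viewer.get_image(n)[:,:,::-1].copy(); cv2.imwrite(f"pics/{n}11.png",ims[n])
G=(0,255,0);R=(0,0,255); q=(.551,-.2143)
c=[(circ(*q,.095,.029),G),(circ(*q,.19,.029),G),(circ(*q,.235,.02),G),(circ(.551,-.2139,.095,.0675),R)]
cv2.imwrite("pics/m11.png",np.hstack([overlay(ims["side"],"side",c,265,140,80,110,5,0),overlay(ims["top"],"top",c,285,130,80,110,5,0)]))
cv2.imwrite("pics/m11b.png",overlay(ims["side"],"side",[],210,100,100,110,5,0))
```

```text
18.1833 [ 0.5606 -0.0062  0.3299] [0.0201 0.5141 0.8766] 0.08543546297090936
```

View pics/m11.png

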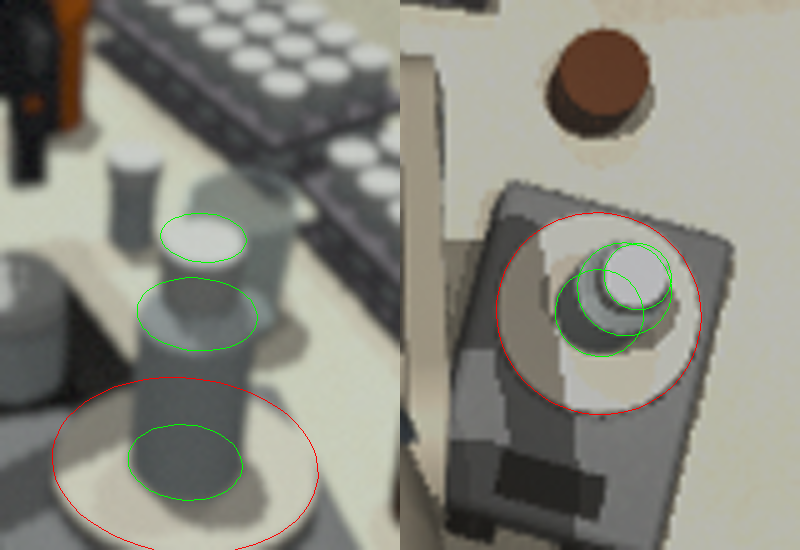

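View pics/m11b.png

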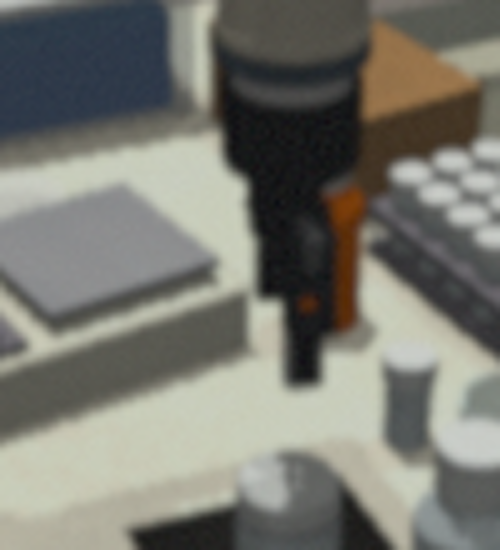

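apply_moves(deltas=[[[1,0,0,-2,0,0,0],[1,0,0,-5,0,0,0],[1,0,0,-8,0,0,0],[1,0,0,-10.3,0,0,0],[1,0,0,-11.8,0,0,0],[1,0,0,-12.5,0,0,0],[1,0,0,-12.5,0,0,0],[0.78,0,0,-12.5,0,0,0],[0.7,0,0,-12.5,0,0,0],[0.6,0,0,-12.5,0,0,0],[0.6,0,0,-12.5,0,0,0],[0.6,0,0,-12.5,0,0,0]]])

```text
time: 19.28
ee_pos: [0.5617, -0.0064, 0.2072]
ee_rot: [0.805, 0.593, 0.001, 0.001]
wrist_force: [-0.4, -0.7, 4.9]
grip_width: 0.0611
```

Run:
```python
from ov import *
np.set_printoptions(precision=4,suppress=True)
s=robot.sense(); print(s["time"],s["ee_pos"],s["wrist_force"],s["grip_width"])
ims={}
for n in("side","top"): ims[n]=viewer.get_image(n)[:,:,::-1].copy(); cv2.imwrite(f"pics/{n}12.png",ims[n])
R=(0,0,255)
c=[(sq(.569,.3063,.07,.0675,.11),R)]
a=overlay(ims["side"],"side",c,180,110,80,80,5,0);b=overlay(ims["top"],"top",c,130,150,80,80,5,0)
cv2.imwrite("pics/m12.png",np.hstack([a,b]))
```

```text
19.2833 [ 0.5617 -0.0064  0.2072] [-0.3937 -0.6769  4.8581] 0.061088811860820554
```

View pics/m12.png

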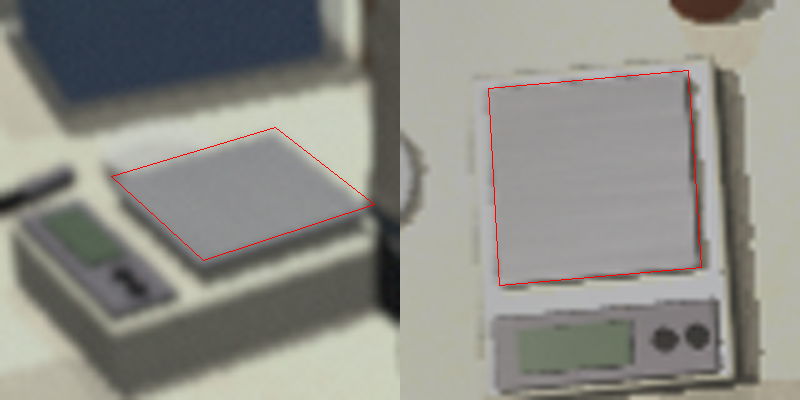

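apply_moves(deltas=[[[0.6,0,0,0.5,0,0,0],[0.6,0,0,1.5,0,0,0],[0.6,0,0,3.5,0,0,0],[0.6,0,0,6,0,0,0],[0.6,0,0.5,8.5,0,0,0],[0.6,0,2,10.5,0,0,0],[0.6,0.1,4,12,0,0,0],[0.6,0.2,6.5,12.5,0,0,0],[0.6,0.3,9.5,12.5,0,0,0],[0.6,0.4,12.5,12.5,0,0,0],[0.6,0.5,15.5,12.5,0,0,0],[0.6,0.6,18.5,12.5,0,0,0]]])

```text
time: 20.38
ee_pos: [0.5664, 0.1801, 0.3315]
ee_rot: [0.805, 0.593, 0.0, 0.0]
wrist_force: [-0.0, -0.6, -3.3]
grip_width: 0.0612
```

apply_moves(deltas=[[[0.6,0.1,3,0,0,0,0],[0.6,0.1,6,0,0,0,0],[0.6,0.1,8.5,0,0,0,0],[0.6,0.1,10.5,0,0,0,0],[0.6,0.1,12,0,0,0,0],[0.6,0.1,12.8,0,0,0,0],[0.6,0.1,12.8,0,0,0,0],[0.6,0.1,12.8,-1,0,0,0],[0.6,0.1,12.8,-2.5,0,0,0],[0.6,0.1,12.8,-3.7,0,0,0],[0.6,0.1,12.8,-4.2,0,0,0],[0.6,0.1,12.8,-4.2,0,0,0]]])

```text
time: 21.38
ee_pos: [0.5673, 0.3055, 0.2861]
ee_rot: [0.806, 0.592, -0.002, -0.0]
wrist_force: [-0.3, 0.2, -3.5]
grip_width: 0.061
```

Run:
```python
from ov import *
np.set_printoptions(precision=4,suppress=True)
s=robot.sense(); print(s["time"],s["ee_pos"],s["wrist_force"],s["grip_width"])
p=s["ee_pos"]; b=p[2]-.2042
im=viewer.get_image("side")[:,:,::-1].copy()
R=(0,0,255);G=(0,255,0)
c=[(sq(.569,.3063,.07,.0675,.11),R),(circ(p[0],p[1],b,.031),G),(circ(p[0],p[1],b+.07,.031),G)]
cv2.imwrite("pics/m13.png",overlay(im,"side",c,170,90,100,100,5,0))
```

```text
21.3833 [0.5673 0.3055 0.2861] [-0.3293  0.1956 -3.4611] 0.060977568275219426
```

View pics/m13.png

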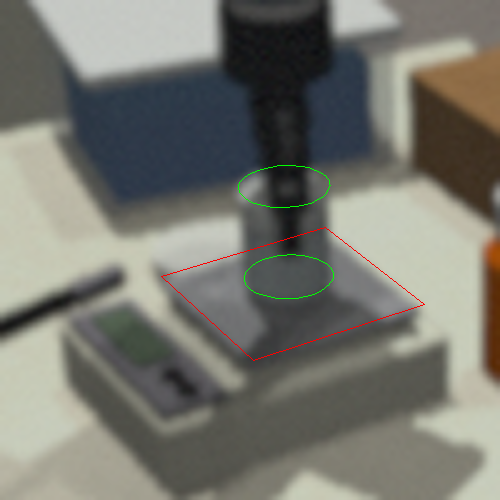

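Good. Lower to about 0.276, then touch down.

apply_moves(deltas=[[[0.6,0,0,-0.3,0,0,0],[0.6,0,0,-0.6,0,0,0],[0.6,0,0,-0.8,0,0,0],[0.6,0,0,-0.9,0,0,0],[0.6,0,0,-1.0,0,0,0],[0.6,0,0,-1.0,0,0,0]]])

```text
time: 21.93
ee_pos: [0.5677, 0.3068, 0.2781]
ee_rot: [0.805, 0.593, -0.0, -0.0]
wrist_force: [-0.3, -0.8, -3.6]
grip_width: 0.0611
```

apply_moves(deltas=[[[0.6,0,0,-0.1,0,0,0],[0.6,0,0,-0.2,0,0,0],[0.6,0,0,-0.3,0,0,0],[0.6,0,0,-0.3,0,0,0]]])

```text
time: 22.27
ee_pos: [0.5677, 0.3067, 0.275]
ee_rot: [0.805, 0.593, -0.0, -0.0]
wrist_force: [0.9, -0.5, -2.8]
grip_width: 0.061
```

apply_moves(deltas=[[[0.6,0.1,0,-0.05,0,0,0],[0.6,0.1,0,-0.1,0,0,0],[0.6,0.1,0,-0.15,0,0,0],[0.6,0.1,0,-0.15,0,0,0]]])

```text
time: 22.6
ee_pos: [0.5689, 0.3068, 0.2743]
ee_rot: [0.805, 0.593, 0.0, 0.0]
wrist_force: [-1.5, -0.5, 3.5]
grip_width: 0.0612
```

Contact. Release, rise, move back clear of the pan.

apply_moves(deltas=[[[0.75,0,0,0,0,0,0],[0.9,0,0,0,0,0,0],[1,0,0,0,0,0,0],[1,0,0,0,0,0,0],[1,0,0,1,0,0,0],[1,0,0,3,0,0,0],[1,0,0,6,0,0,0],[1,0,0,9.5,0,0,0],[1,0,0,13,0,0,0],[1,-3,0,15,0,0,0],[1,-7,0,15,0,0,0],[1,-11,0,15,0,0,0]]])

```text
time: 23.6
ee_pos: [0.4582, 0.3066, 0.426]
ee_rot: [0.806, 0.592, 0.002, 0.0]
wrist_force: [-0.7, 0.3, -0.1]
grip_width: 0.0854
```

apply_moves(deltas=[[[1,-3,2,0,0,0,0],[1,-6,4.5,0,0,0,0],[1,-9,7,0,0,0,0],[1,-12,9.5,0,0,0,0],[1,-15,12,0,0,0,0],[1,-18,14.5,0,0,0,0],[1,-20,17,0,0,0,0],[1,-22,20,0,0,0,0],[1,-22,20,0,0,0,0],[1,-22,20,0,0,0,0]]])

```text
time: 24.43
ee_pos: [0.2376, 0.5079, 0.4243]
ee_rot: [0.804, 0.594, 0.0, -0.0]
wrist_force: [0.1, -0.2, -0.4]
grip_width: 0.0856
```

Run:
```python
from ov import *
np.set_printoptions(precision=4,suppress=True)
s=robot.sense(); print(s["time"],s["ee_pos"],s["wrist_force"],s["grip_width"])
ims={}
for n in("side","top"): ims[n]=viewer.get_image(n)[:,:,::-1].copy(); cv2.imwrite(f"pics/{n}14.png",ims[n])
R=(0,0,255);G=(0,255,0); q=(.569,.3065)
c=[(sq(.569,.3063,.07,.0675,.11),R),(circ(*q,.07,.031),G),(circ(*q,.14,.031),G)]
cv2.imwrite("pics/m14.png",np.hstack([overlay(ims["side"],"side",c,180,90,80,100,5,0),overlay(ims["top"],"top",c,130,140,80,100,5,0)]))
a=cv2.imread("pics/top0.png"); 
cv2.imwrite("pics/m14c.png",cv2.resize(ims["top"],None,fx=1.5,fy=1.5))
```

```text
24.4333 [0.2376 0.5079 0.4243] [ 0.1377 -0.1982 -0.3692] 0.08558118885754248
```

View pics/m14.png

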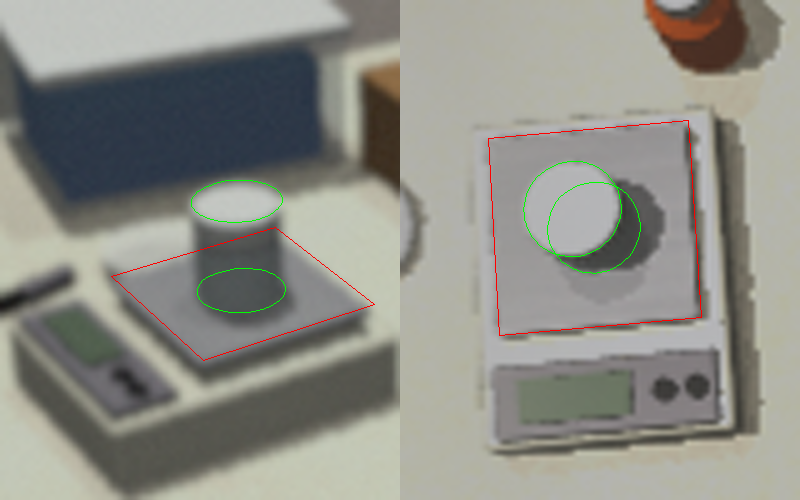

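View pics/m14c.png

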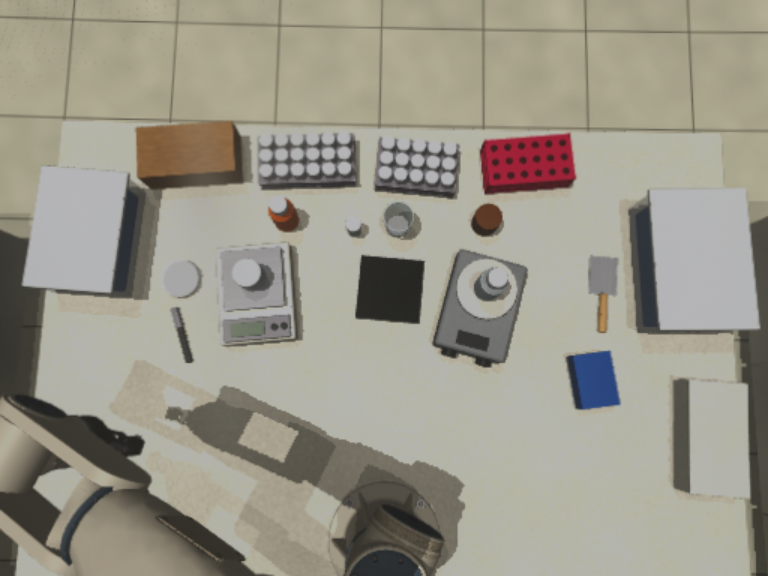

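View pics/side14.png

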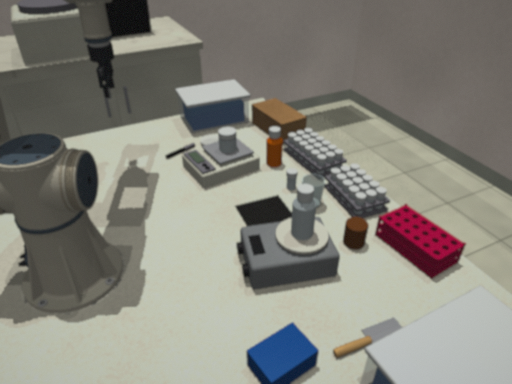

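Both objects stand upright and centred (jar top at about (164,182) px and bottle cap at about (331,186) px in the top view). The bystanders haven't moved, so I'm handing the job in.

```bash
python3 -c "
from cell import robot
print(robot.finish_job())"
```

```text
the job is handed in; nothing more can be done
None
```

The bottle now stands upright in the middle of the stirrer's plate and the jar upright in the middle of the balance's pan. I handed the job in at about 24.5 s of robot time, with the gripper open and clear of everything.

**What I did:** I parked the jar on the mat, moved the bottle to the stirrer, then moved the jar to the balance. My first grasp of the bottle caught only the edge of its shoulder (56 mm opening instead of 58). I lifted it about 15 mm, set it back down and gripped it by the cap instead.

**Last checks:**
- **Placement:** In the top picture, both objects match the predicted outlines at the pan and plate centres to about 1 pixel (roughly 3 mm).
- **Forces:** The set-down forces I read at the wrist were about 3–7 N.
- **Bystanders:** By eye, nothing else on the bench has moved compared with the first pictures.

**Disagreement:** The side camera's predictions were off by about 1–2 pixels (roughly 3–7 mm) from the top camera. I relied on the top camera, which agreed with where the arm measured the objects when it gripped them.

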